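# Close up the hardness tester's accessories

### The job

The hardness tests are finished: using only the fingertips, gently push the open drawer of the low cream accessory cabinet fully home, and gently push the raised lid of the flat black case over and down until it is fully shut, in either order. Grasp and lift nothing: the case stays where it stands on the bench, and the steel test block, the specimen puck and the bottle are left alone.

Things in the scene. Friction and masses are not known exactly. Their poses are not given: they have to be found in the camera images.
- cabinet: Low cream sheet-metal drawer unit, fixed to the bench, 212 mm deep with its drawer shut (its x), 200 wide (its y), 80 high, with one drawer. Its flat top is at height 80. Origin: on the bench, under the middle of the outer face of the drawer front when shut; its x axis points from that face into the cabinet, z up. The drawer front faces -x, roughly to the robot.
- drawer (a joint): How far the drawer stands out, m: 0 = fully home, at most 0.13. It slides along the cabinet's -x as it opens, on slides with about 1.5 N friction and some damping, stays where it is left and meets a hard stop at 0.
- drawer_face (a point): Middle of the outer face of the drawer front (it moves with the drawer), 43 mm above the bench. The front is a flat cream panel 196 wide, 12 thick, from 14 to 72 mm above the bench, without a handle (only a flat blank card frame). The drawer behind it is open above, with round metal accessories in dark foam.
- case: Flat black plastic case standing loose on the bench, about 0.9 kg with what it holds (three steel discs in grey foam): 100 (its x) by 170 (its y) by 45 mm high without the lid. Origin: middle of its underside; z up. The lid's hinge runs along y at the rim of its +x side, the side turned away from the robot.
- lid (a joint): Angle of the case's lid, rad: 0 = shut flat on the case, pi/2 = upright, stop at 1.9. A stiff hinge (0.07 N m friction) keeps the lid at any angle, so it does not fall by itself: it has to be pushed all the way down. About 1 to 2 N at its free edge moves it.
- lid_hinge (a point): Middle of the lid's hinge line, at x = +50 mm, y = 0, z = 45.5 mm in the case's frame.
- lid_edge (a point): Middle of the lid's free edge, on its outer face. The lid is a flat black panel 100 from hinge line to free edge, 170 along the hinge, 12 thick. With the lid shut this point is 57.5 mm above the bench on the case's -x side, the outer face looking up; with the lid upright it is about 146 mm up and the outer face looks along the case's +x (away from the robot). The hinge is at the inner face.
- block: Bystander: loose steel test block, a disc 60 across and 16 high lying on top of the cabinet. Origin: centre of its underside.
- puck: Bystander: loose brown resin specimen puck, 32 across and 22 high, on the bench near the case on its -x side. Origin: centre of its underside.
- bottle: Bystander: white plastic bottle, 44 across and 110 high, standing on the bench in front of the robot between cabinet and case. Origin: centre of its underside.
There are look-alikes about, which are no part of the job. What is meant by the case is not blue or orange, and is the smaller of those in its own colour.

How it is judged:
At the end, for the whole second after the job is handed in: The drawer is within 4 mm of fully home and the lid within 0.04 rad (4 mm at its edge) of shut; the case stands flat and at rest within 30 mm of where it stood; block, puck and bottle are within 20 mm of where they were, the bottle upright (value of joint drawer below 0.004 m and value of joint lid below 0.04 rad and distance of case from where it was at the start of the episode below 0.03 m and height (world z) of case below 0.008 m and angle between case's own z axis and vertical below 0.05 rad and linear speed of case below 0.02 m/s and distance of each of block, puck, bottle from where it was at the start of the episode below 0.02 m and angle between bottle's own z axis and vertical below 0.2 rad); the robot touches nothing.
It fails at once if the case is lifted or tipped (height (world z) of case above 0.012 m or angle between case's own z axis and vertical above 0.15 rad).
It fails at once if the case is shoved more than 30 mm along the bench (distance of case from where it was at the start of the episode above 0.03 m).
It fails at once if the drawer or the lid is squeezed or pushed hard (over 60 N) (contact force between the fingers and drawer above 60 N or contact force between the fingers and lid above 60 N).
It fails at once if the steel block, the puck or the bottle is moved more than 20 mm or the bottle tipped (distance of any of block, puck, bottle from where it was at the start of the episode above 0.02 m or angle between bottle's own z axis and vertical above 0.3 rad).
It also fails if it takes over 51 s, if anything falls off the work surface, if the arm or the gripper's body presses on something with over 40 N, if the wrist force passes 120 N, or if a joint passes its speed limit or range.

### The arm

A 6-joint arm with a two-finger parallel gripper is mounted at the origin on the work surface. World frame = base frame: x ahead of the robot, y to its left, z up, the work surface at z = 0. Lengths are in m, angles in rad, forces in N, time in s.
With the tool pointing down it reaches from about 0.4 to 0.925 m from the base axis. Payload 12.5 kg.
Tool frame: the origin (TCP) lies midway between the tips of the shut fingers; the grasp point (between the pads) lies 19 mm behind it (robot.hold_point_z is the x of the grasp point in the tool frame, in m); x points along the fingers, y is the direction in which the jaws open and shut, and the axes are right-handed (so a half turn about x gives the same grasp; the last joint's range is limited). The gripper opens to 95 mm and grips with 3 to 60 N. Pads are 20 mm wide; open, the fingers measure 119 mm over their backs; the gripper's body (75 mm by 180 mm) begins 59 mm behind the grasp point.
Start: joints at [-1.252, 0.491, 1.559, -0, 1.092, -0.106], TCP at [0.258, -0.569, 0.215] pointing down, gripper open.
Joint ranges: [-3.1, 3.1], [-0.84, 2.19], [0.05, 2.79], [-1.13, 4.28], [0.06, 2.93], [-2.69, 2.69]. Speed limits (rad/s): [2.22, 2.22, 2.79, 3.14, 3.14, 3.14].

### API

Orientations are given as a unit quaternion [w, x, y, z].
In Python, from workcell import robot gives the robot as it stands.
- The arm moves only by the tool arm_command, never from a script. Its argument "steps" is a list that holds one entry, the list of rows, each a list of 4 numbers: the shift along the world's x, y, z in cm, then the turn about the world's z in degrees. A call has 1 to 12 rows; each row shifts and turns the pose as measured when the row begins; what a row does not reach is not made up. A row lasts 1/10 s, in which the tool goes at most 50 mm and 8.59 degrees, less where a joint would pass 70% of its speed; a pose out of reach is approached as far as the arm can. A call with a gripper value outside its range is refused whole. "jaw" is the opening, from 0 (shut) to 1 (fully open), set as the call begins (left out, the last holds). The fingers move at their own pace and stop on an object; the grip force is fixed at half the most. Time passes only in rows, so rows that do not move let the fingers close. It gives the time, the measured TCP pose, the force and the opening at its end, in the units of the state.
- robot.state(): the state, without advancing time (a new reading comes with each control period).
- robot.get_image(name): name is "scene" or "side" or "wrist"; returns the picture (384x512x3 uint8, blue, green, red); there is no depth.
- robot.get_calibration(name): a dict with "fov_y" (degrees; the focal length in pixels is half the picture's height over the tangent of half this angle, whatever the lens; pixels are square), "cx", "cy" (the principal point, pixels), "extrinsics" (4x4, takes a point from world to camera coordinates); the wrist camera has in their place "tool_from_camera" (4x4, takes a point from camera to tool coordinates, whose origin is the TCP and whose axes are the tool frame's). Camera axes: x right, y down, z forward; pixel columns grow to the right and rows downward; lengths in m; the calibration is good to about 2 mm. A picture is of the moment at which its call begins: read the wrist's pose just before it. get_calibration takes no time and is no camera call.
- robot.finish_job(): hands the job in, once; it reports no verdict.
The state is a dict: "time_s": time; "joints": joint angles; "joint_velocities": joint speeds; "tau": joint torques, N m; "eef_pos": TCP position; "tool_rot": TCP orientation; "contact_force": force on the tool from outside, world axes, zero at the start; "wrist_torque": the same for the moment, N m; "finger_gap": finger opening in m.
Only numpy, scipy, OpenCV 4.12 (cv2) and the standard library are available. Lean on these libraries where they do the work, as an engineer would, in place of code of your own. Each camera call takes 0.05 s, during which the arm holds its last target.

## Working session

There is one attempt and no reset: what is moved stays moved. The work goes in short steps, Python scripts to look and compute and a tool call to move; the robot and the scene stay as the last step left them, time stands still between calls to the robot, and variables do not carry over. Pictures are saved under pics/ and viewed, and the job is handed in when it is done.

Besides the shell and the picture viewer there is one more tool, called after "Call:" as name(argument=value, ...) on one line, values as JSON. arm_command: Moves the arm, as the interface text tells. Its arguments: {"type":"object","properties":{"steps":{"type":"array","items":{"type":"array","items":{"type":"array","items":{"type":"number"}}}},"jaw":{"type":"number"}},"required":["steps"]}

```bash
mkdir -p pics; ls; python3 - <<'E'
from workcell import robot
import cv2,numpy as np
s=robot.state();print(s['time_s'],s['eef_pos'],s['tool_rot'],s['finger_gap'])
for n in("scene","side"):
    cv2.imwrite(f"pics/{n}0.png",robot.get_image(n));c=robot.get_calibration(n);print(n,c)
print(robot.get_calibration("wrist"))
E
```

```text
pics
0.0 [ 0.25749666 -0.56920802  0.21404823] [-0.1486423  -0.69116993 -0.14945026  0.69127   ] 0.09537370795957811
scene {'fov_y': 43.34836184089086, 'cx': 259.57420493479805, 'cy': 198.59063805364627, 'extrinsics': array([[-0.32775778,  0.94464469,  0.0148746 ,  0.10379956],
       [ 0.74635347,  0.26854676, -0.60896562, -0.38314078],
       [-0.57925067, -0.18849151, -0.79305713,  1.58373916],
       [ 0.        ,  0.        ,  0.        ,  1.        ]])}
side {'fov_y': 47.7680075148893, 'cx': 254.06996799025018, 'cy': 200.14089321562432, 'extrinsics': array([[-0.98639877, -0.16344706,  0.01739315,  0.5289652 ],
       [-0.10395619,  0.53838222, -0.83626413,  0.070458  ],
       [ 0.12732075, -0.82669804, -0.54805089,  1.08129745],
       [ 0.        ,  0.        ,  0.        ,  1.        ]])}
{'fov_y': 69.71613313415436, 'cx': 259.76610190532284, 'cy': 186.76675500731736, 'tool_from_camera': array([[-5.25963026e-04, -2.62746393e-01,  9.64864787e-01,
        -1.70841751e-01],
       [ 9.99999135e-01,  1.02484860e-03,  8.24196151e-04,
        -7.68682779e-05],
       [-1.20539489e-03,  9.64864386e-01,  2.62745627e-01,
        -7.34157901e-02],
       [ 0.00000000e+00,  0.00000000e+00,  0.00000000e+00,
         1.00000000e+00]])}
```

View pics/scene0.png

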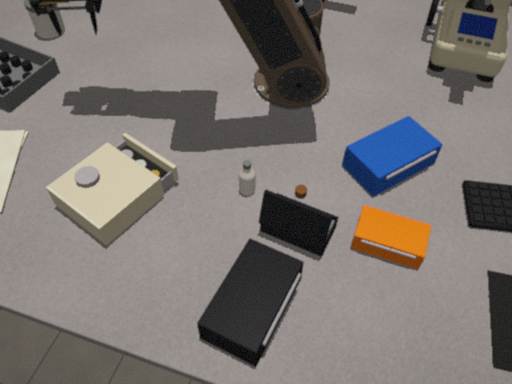

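View pics/side0.png

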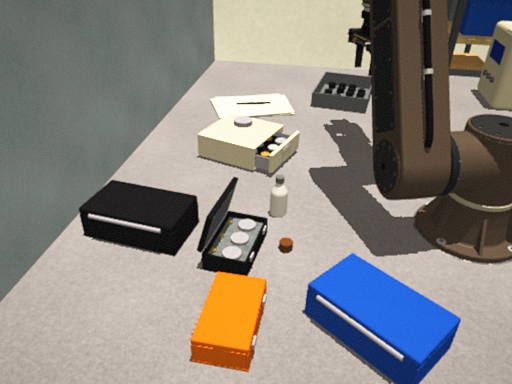

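```bash
python3 - <<'E'
import cv2
a=cv2.imread('pics/scene0.png');b=cv2.imread('pics/side0.png')
cv2.imwrite('pics/c1.png',cv2.resize(a[125:245,40:200],None,fx=5,fy=5,interpolation=2))
cv2.imwrite('pics/c2.png',cv2.resize(a[150:260,230:350],None,fx=5,fy=5,interpolation=2))
cv2.imwrite('pics/c3.png',cv2.resize(b[170:280,180:310],None,fx=5,fy=5,interpolation=2))
cv2.imwrite('pics/c4.png',cv2.resize(b[105:180,190:310],None,fx=6,fy=6,interpolation=2))
E
```

```text
(no output)
```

View pics/c1.png

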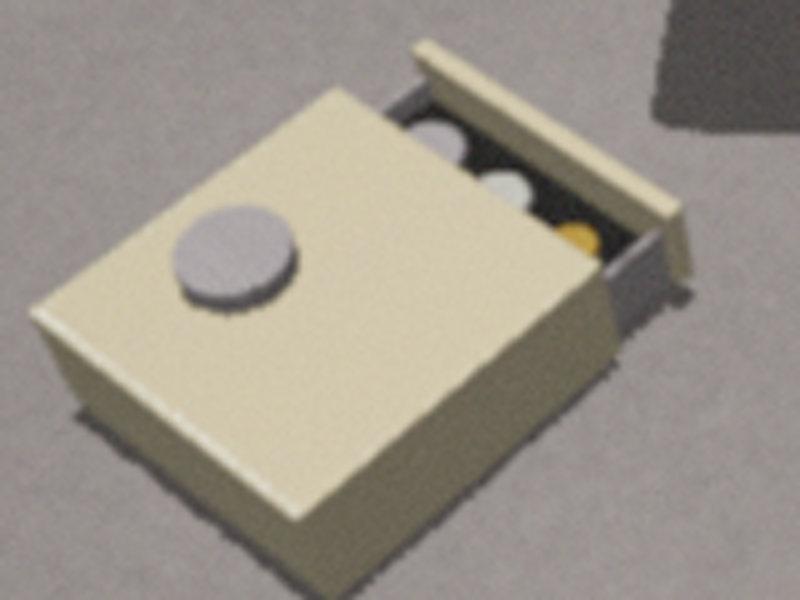

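View pics/c2.png

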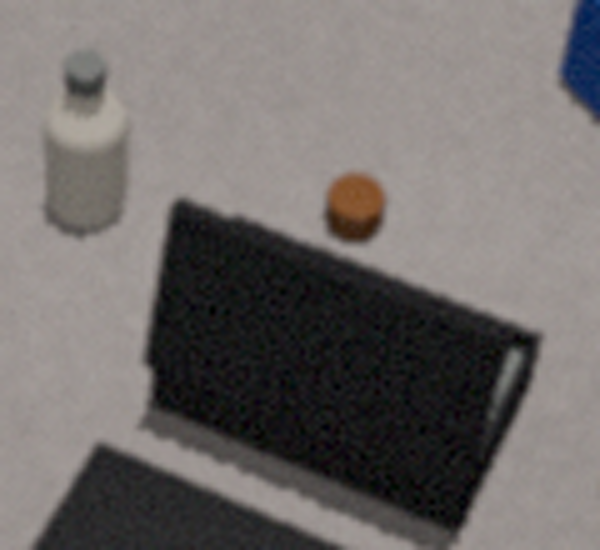

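View pics/c3.png

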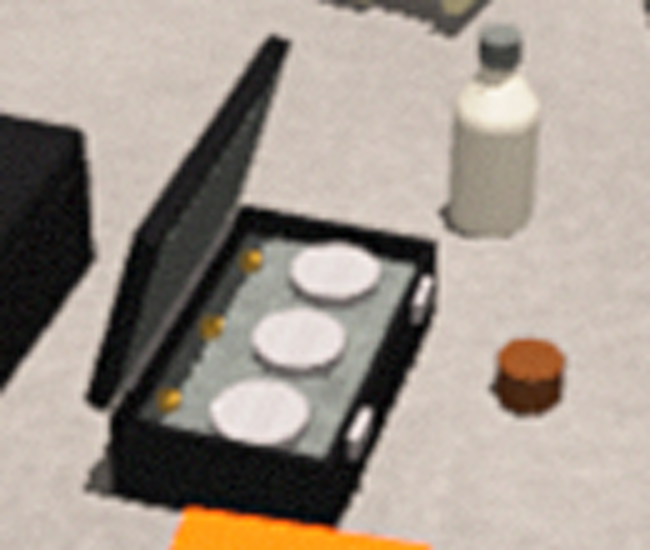

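View pics/c4.png

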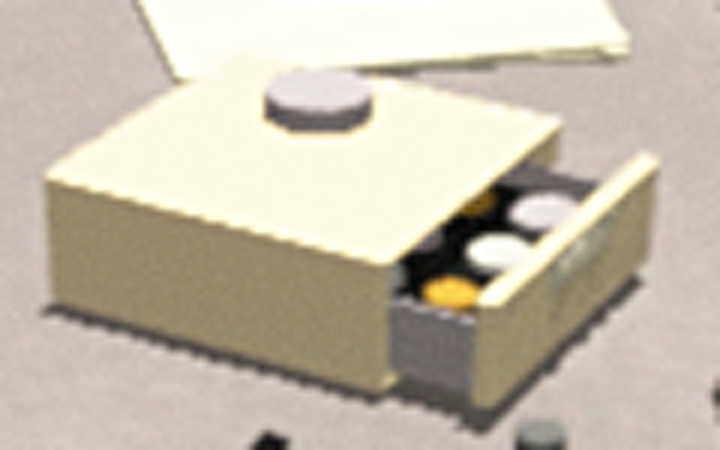

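```bash
cat > h.py <<'E'
import numpy as np
from workcell import robot
def cal(n):
    c=robot.get_calibration(n);f=192/np.tan(np.radians(c['fov_y'])/2);return c,f
def ray(n,u,v):
    c,f=cal(n);E=np.array(c['extrinsics']);R=E[:3,:3];t=E[:3,3]
    return -R.T@t, R.T@np.array([(u-c['cx'])/f,(v-c['cy'])/f,1])
def pl(n,u,v,z):
    o,d=ray(n,u,v);return o+d*(z-o[2])/d[2]
def tri(a,b):
    (o,d),(p,e)=ray(*a),ray(*b)
    k=np.linalg.lstsq(np.c_[d,-e],p-o,rcond=None)[0];x,y=o+d*k[0],p+e*k[1]
    return (x+y)/2,np.linalg.norm(x-y)
E
python3 - <<'E'
from h import *
np.set_printoptions(precision=4,suppress=True)
S=lambda o,s,u,v:(o[0]+u/s,o[1]+v/s)
c1=lambda u,v:S((40,125),5,u,v);c2=lambda u,v:S((230,150),5,u,v)
c3=lambda u,v:S((180,170),5,u,v);c4=lambda u,v:S((190,105),6,u,v)
for p in[(335,90),(600,265),(297,520),(33,312)]:print('cab sc',pl('scene',*c1(*p),.08))
for p in[(560,120),(390,265),(45,178)]:print('cab sd',pl('side',*c4(*p),.08))
for p in[(430,40),(683,208)]:print('drw sc',pl('scene',*c1(*p),.072))
for p in[(658,160),(488,305)]:print('drw sd',pl('side',*c4(*p),.072))
for p in[(437,243),(340,460),(118,412),(240,210)]:print('case sd',pl('side',*c3(*p),.045))
print('lid+y',tri(('scene',*c2(178,203)),('side',*c3(281,38))))
print('lid-y',tri(('scene',*c2(540,338)),('side',*c3(138,238))))
print('block',pl('scene',*c1(235,250),.096)); print('puck',pl('scene',*c2(356,197),.022),pl('side',*c3(531,360),.022))
print('bottle',pl('scene',*c2(85,70),.11),pl('side',*c3(500,45),.11))
E
```

```text
cab sc [ 0.511  -0.3662  0.08  ]
cab sc [ 0.5732 -0.1789  0.08  ]
cab sc [ 0.7607 -0.2422  0.08  ]
cab sc [ 0.6958 -0.4289  0.08  ]
cab sd [ 0.5016 -0.3601  0.08  ]
cab sd [ 0.5633 -0.1709  0.08  ]
cab sd [ 0.7517 -0.2334  0.08  ]
drw sc [ 0.4537 -0.3424  0.072 ]
drw sc [ 0.5181 -0.1597  0.072 ]
drw sd [ 0.4465 -0.3367  0.072 ]
drw sd [ 0.5133 -0.1543  0.072 ]
case sd [0.4862 0.1139 0.045 ]
case sd [0.5044 0.2735 0.045 ]
case sd [0.6021 0.2607 0.045 ]
case sd [0.5834 0.1047 0.045 ]
lid+y (array([0.5647, 0.0985, 0.1386]), np.float64(0.0019513307881862366))
lid-y (array([0.5871, 0.2756, 0.146 ]), np.float64(0.004643056958208412))
block [ 0.6372 -0.3454  0.096 ]
puck [0.4412 0.1597 0.022 ] [0.4351 0.1646 0.022 ]
bottle [0.4789 0.0211 0.11  ] [0.4686 0.0352 0.11  ]
```

```bash
python3 - <<'E'
from h import *
from scipy.spatial.transform import Rotation as R
np.set_printoptions(precision=4,suppress=True)
print(tri(('scene',251,243),('side',196,190)),tri(('scene',303,261),('side',163,222)))
q=robot.state()['tool_rot'];print(R.from_quat(np.r_[q[1:],q[0]]).as_matrix())
E
```

```text
(array([0.6708, 0.0975, 0.0847]), np.float64(0.02064202668413572)) (array([0.6943, 0.232 , 0.0938]), np.float64(0.006115010859154167))
[[-0.0003  0.4122 -0.9111]
 [ 0.0009 -0.9111 -0.4122]
 [-1.     -0.001  -0.0001]]
```

```bash
python3 - <<'E'
import cv2
b=cv2.imread('pics/side0.png')
cv2.imwrite('pics/c5.png',cv2.resize(b[160:280,70:270],None,fx=4,fy=4,interpolation=2))
E
```

```text
(no output)
```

View pics/c5.png

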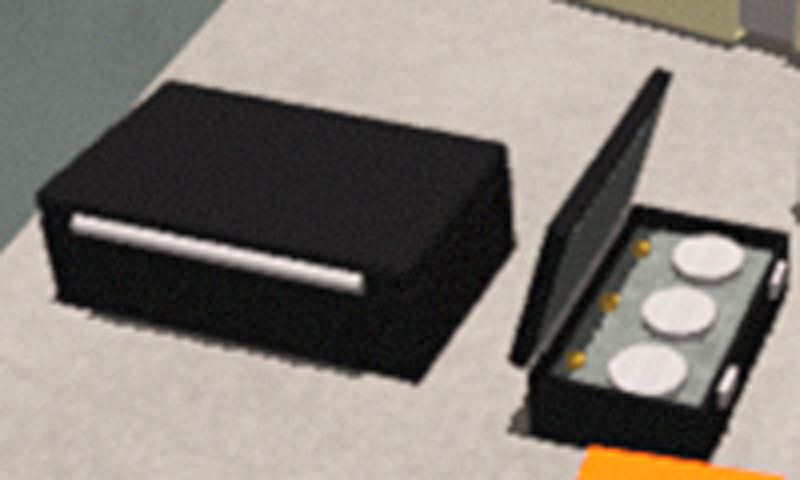

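Call:
arm_command(steps=[[[1.8,3.4,0,-4.3],[1.8,3.4,0,-4.3],[1.8,3.4,0,-4.3],[1.8,3.4,0,-4.3],[1.8,3.4,0,-4.3],[1.8,3.4,0,-4.3],[1.8,3.4,0,-4.3],[1.8,3.4,0,-4.3],[1.8,3.4,0,-4.3],[1.8,3.4,0,-4.3]]], jaw=0)

```text
time_s: 1.1
eef_pos: [0.439, -0.2186, 0.2108]
tool_rot: [0.129, -0.695, 0.126, 0.696]
contact_force: [0.6, -0.7, -0.8]
finger_gap: 0.0205
```

Call:
arm_command(steps=[[[-0.3,-0.7,-4,0],[-0.3,-0.7,-4,0],[0,0,-4,0],[0,0,-3,0],[0,0,-1.3,0],[0,0,0,0]]])

```text
time_s: 1.7
eef_pos: [0.4351, -0.2272, 0.0429]
tool_rot: [-0.127, 0.696, -0.124, -0.695]
contact_force: [0.3, 0.4, -0.1]
finger_gap: 0.0007
```

```bash
python3 - <<'E'
from h import *
import cv2
from scipy.spatial.transform import Rotation as R
np.set_printoptions(precision=4,suppress=True)
s=robot.state();q=s['tool_rot'];print(s['time_s'],s['eef_pos'],s['contact_force'],s['finger_gap'],R.from_quat(np.r_[q[1:],q[0]]).as_matrix()[:,1])
a=robot.get_image('scene');b=robot.get_image('side')
cv2.imwrite('pics/s1.png',np.hstack([cv2.resize(a[110:240,40:210],(400,306)),cv2.resize(b[70:190,190:347],(400,306))]))
E
```

```text
1.7 [ 0.4351 -0.2272  0.0429] [ 0.2881  0.4076 -0.0878] 0.0006994530576407159 [-0.3499 -0.9368 -0.0045]
```

View pics/s1.png

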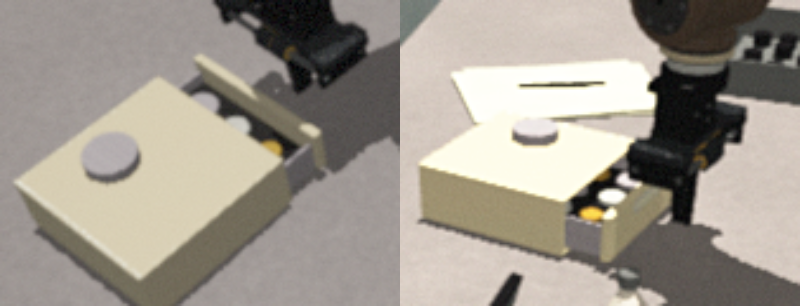

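Call:
arm_command(steps=[[[0.95,-0.32,0,0],[0.95,-0.32,0,0],[0.95,-0.32,0,0],[0.47,-0.16,0,0],[0.47,-0.16,0,0],[0.47,-0.16,0,0],[0.47,-0.16,0,0],[0.47,-0.16,0,0]]])

```text
time_s: 2.6
eef_pos: [0.493, -0.2476, 0.0484]
tool_rot: [-0.126, 0.699, -0.125, -0.693]
contact_force: [-1.7, -0.2, 1.1]
finger_gap: 0.0002
```

Call:
arm_command(steps=[[[0.4,-0.13,-0.1,0],[0.4,-0.13,-0.1,0],[0.4,-0.13,-0.1,0],[0.3,-0.1,0,0]]])

```text
time_s: 3.0
eef_pos: [0.5094, -0.2528, 0.0451]
tool_rot: [-0.126, 0.699, -0.125, -0.693]
contact_force: [-2.2, -0.3, 0.5]
finger_gap: 0.0007
```

```bash
python3 - <<'E'
from h import *
import cv2
a=robot.get_image('scene');b=robot.get_image('side')
cv2.imwrite('pics/s2.png',np.hstack([cv2.resize(a[110:240,40:210],(400,306)),cv2.resize(b[70:190,190:347],(400,306))]))
E
```

```text
(no output)
```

View pics/s2.png

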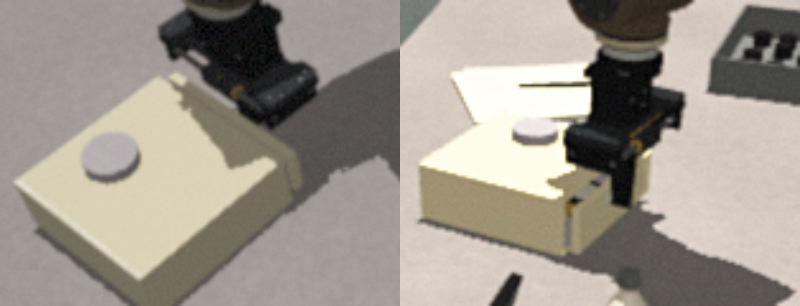

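Drawer nearly home (a few mm of gap left at the side view, ~(580,210)). Pushing on in small rows.

Call:
arm_command(steps=[[[0.3,-0.1,-0.1,0],[0.3,-0.1,0,0],[0.2,-0.07,0,0]]])

```text
time_s: 3.4
eef_pos: [0.5177, -0.2556, 0.0441]
tool_rot: [-0.126, 0.699, -0.125, -0.693]
contact_force: [-1.9, -0.1, 0.8]
finger_gap: 0.0001
```

Call:
arm_command(steps=[[[0.2,-0.07,0,0],[0.2,-0.07,0,0]]])

```text
time_s: 3.6
eef_pos: [0.5182, -0.2555, 0.044]
tool_rot: [0.127, -0.695, 0.124, 0.697]
contact_force: [-16.3, 2.0, 11.8]
finger_gap: 0.0004
```

Call:
arm_command(steps=[[[-1,0.33,0,0],[-2,0.66,0,0],[-2,0.66,2,0],[0,0,5,0],[0,0,5,0],[0,1,5,0]]])

```text
time_s: 4.2
eef_pos: [0.4632, -0.2274, 0.2112]
tool_rot: [0.129, -0.692, 0.123, 0.699]
contact_force: [0.6, -0.3, -0.4]
finger_gap: 0.0003
```

```bash
python3 - <<'E'
from h import *
import cv2
a=robot.get_image('scene');b=robot.get_image('side')
cv2.imwrite('pics/s3.png',np.hstack([cv2.resize(a[110:240,40:210],(400,306)),cv2.resize(b[70:190,190:347],(400,306))]))
E
```

```text
(no output)
```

View pics/s3.png

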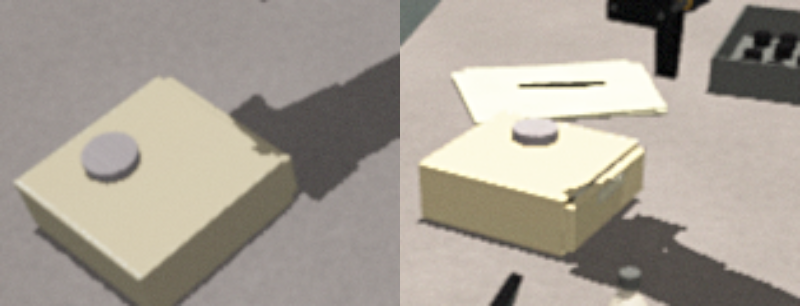

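Call:
arm_command(steps=[[[2,4.1,1,1.3],[2,4.1,1,1.3],[2,4.1,1,1.3],[2,4.1,0,1.3],[2,4.1,0,1.3],[2,4.1,0,1.3],[2,4.1,0,1.3],[2,4.1,0,1.3],[2,4.1,0,1.3],[1.5,4.1,0,1.3],[0,0,0,0]]])

```text
time_s: 5.4
eef_pos: [0.6648, 0.1994, 0.243]
tool_rot: [-0.046, 0.709, -0.042, -0.703]
contact_force: [-0.5, -0.9, 0.5]
finger_gap: 0.0001
```

```bash
python3 - <<'E'
from h import *
import cv2
from scipy.spatial.transform import Rotation as R
np.set_printoptions(precision=4,suppress=True)
s=robot.state();q=s['tool_rot'];print(s['time_s'],s['eef_pos'],R.from_quat(np.r_[q[1:],q[0]]).as_matrix()[:,1])
a=robot.get_image('scene');b=robot.get_image('side')
cv2.imwrite('pics/s4.png',np.hstack([cv2.resize(a[140:280,210:350],(400,400)),cv2.resize(b[120:290,130:300],(400,400))]))
cv2.imwrite('pics/w4.png',robot.get_image('wrist'))
E
```

```text
5.4 [0.6648 0.1994 0.243 ] [-0.1247 -0.9922 -0.0055]
```

View pics/s4.png

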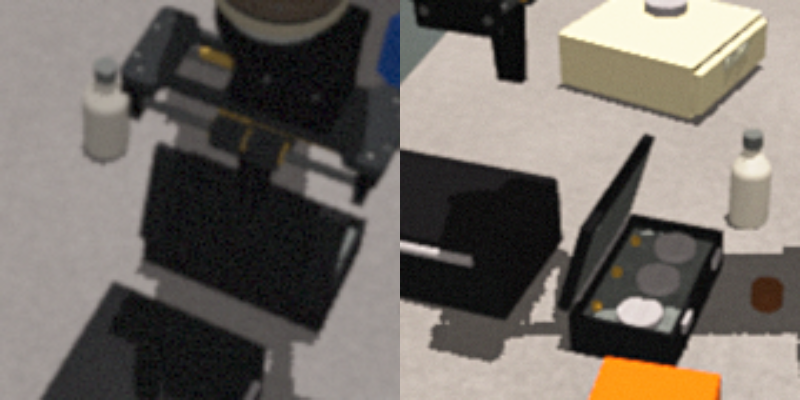

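View pics/w4.png

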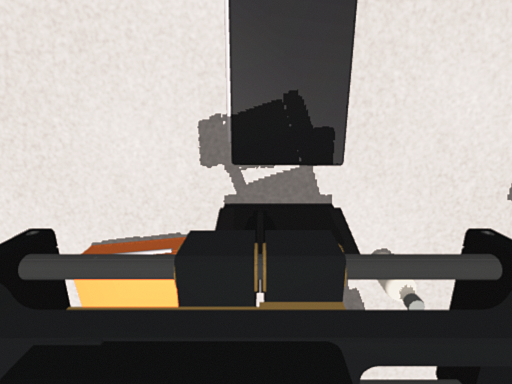

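```bash
python3 - <<'E'
from h import *
from scipy.spatial.transform import Rotation as R
np.set_printoptions(precision=4,suppress=True)
s=robot.state();q=s['tool_rot'];M=R.from_quat(np.r_[q[1:],q[0]]).as_matrix();p=np.array(s['eef_pos'])
c=robot.get_calibration('wrist');f=192/np.tan(np.radians(c['fov_y'])/2);T=c['tool_from_camera']
def w(u,v,z):
    d=M@T[:3,:3]@np.array([(u-c['cx'])/f,(v-c['cy'])/f,1]);o=p+M@T[:3,3];return o+d*(z-o[2])/d[2]
for u,v,z in[(232,163,.085),(343,164,.085),(222,205,.046),(334,205,.046),(343,208,.05),(215,235,.146),(355,240,.146),(222,205,.146)]:print(u,v,z,w(u,v,z))
x=T[:3,:3].T@(-T[:3,3]);print('tcp px',x[:2]/x[2]*f+[c['cx'],c['cy']])
E
```

```text
232 163 0.085 [0.6828 0.2263 0.085 ]
343 164 0.085 [0.6645 0.0932 0.085 ]
222 205 0.046 [0.6191 0.2545 0.046 ]
334 205 0.046 [0.5992 0.098  0.046 ]
343 208 0.05 [0.5946 0.0867 0.05  ]
215 235 0.146 [0.6185 0.2483 0.146 ]
355 240 0.146 [0.5941 0.1015 0.146 ]
222 205 0.146 [0.6506 0.2355 0.146 ]
tcp px [259.1792 225.749 ]
```

Call:
arm_command(steps=[[[-0.7,-0.7,-4,0],[-0.8,-0.6,-4,0],[0,0,-2.5,0],[0,0,-1.2,0],[0,0,0,0]]])

```text
time_s: 6.05
eef_pos: [0.6477, 0.174, 0.1259]
tool_rot: [-0.05, 0.71, -0.047, -0.701]
contact_force: [-0.0, 0.6, 0.7]
finger_gap: 0.0004
```

```bash
cat > look.py <<'E'
from h import *
import cv2,sys
a=robot.get_image('scene');b=robot.get_image('side')
cv2.imwrite(f'pics/{sys.argv[1]}.png',np.hstack([cv2.resize(a[140:280,210:350],(400,400)),cv2.resize(b[120:290,130:300],(400,400))]))
E
python3 look.py s5
```

```text
(no output)
```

View pics/s5.png

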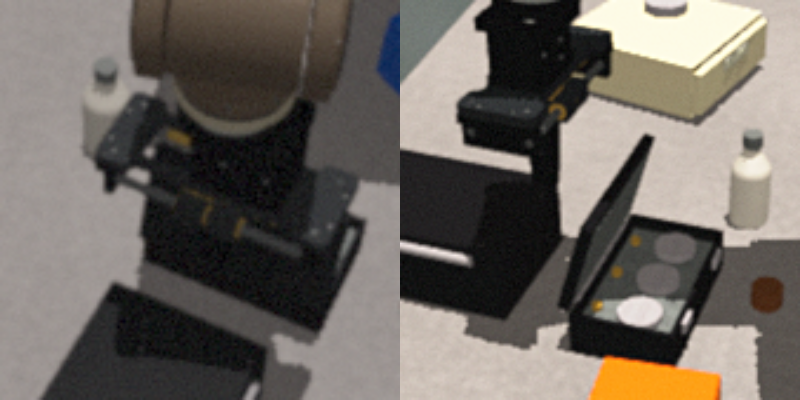

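Call:
arm_command(steps=[[[-0.8,0.1,0,0],[-0.8,0.1,0,0],[-0.6,0.08,0,0],[-0.6,0.08,0,0],[-0.6,0.08,0,0],[-0.6,0.08,0,0]]])

```text
time_s: 6.75
eef_pos: [0.6072, 0.1807, 0.1328]
tool_rot: [-0.051, 0.713, -0.046, -0.697]
contact_force: [0.5, 0.5, -0.4]
finger_gap: 0.0005
```

```bash
python3 look.py s6
```

```text
(no output)
```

View pics/s6.png

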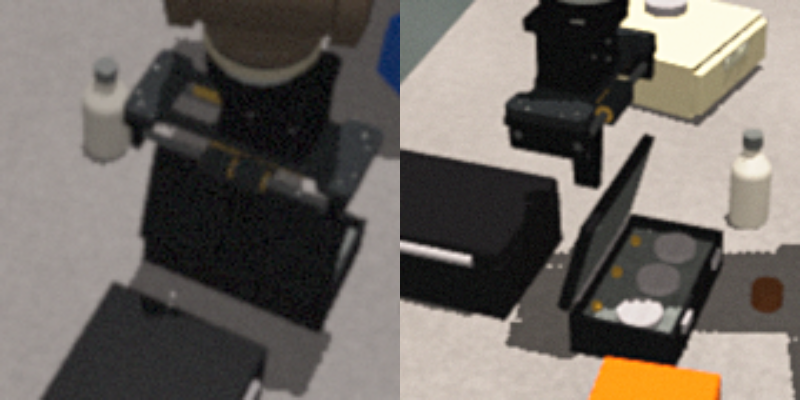

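Call:
arm_command(steps=[[[-0.5,0.07,-0.4,0],[-0.5,0.07,-0.3,0],[-0.5,0.07,-0.2,0],[-0.5,0.07,-0.2,0]]])

```text
time_s: 7.25
eef_pos: [0.5865, 0.1836, 0.1209]
tool_rot: [-0.051, 0.714, -0.046, -0.697]
contact_force: [-0.1, -0.9, 0.8]
finger_gap: -0.0002
```

```bash
python3 look.py s7
```

```text
(no output)
```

View pics/s7.png

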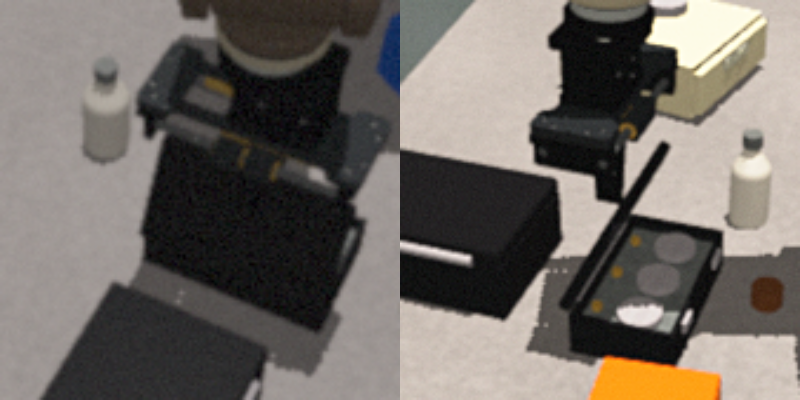

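Call:
arm_command(steps=[[[-0.66,0.09,-0.2,0],[-0.66,0.09,-0.2,0],[-0.66,0.09,-0.3,0],[-0.66,0.09,-0.3,0],[-0.6,0.08,-0.43,0],[-0.6,0.08,-0.43,0]]])

```text
time_s: 7.95
eef_pos: [0.5451, 0.1892, 0.1012]
tool_rot: [-0.051, 0.714, -0.046, -0.697]
contact_force: [0.0, -0.1, 0.7]
finger_gap: 0.0005
```

```bash
python3 look.py s8
```

```text
(no output)
```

View pics/s8.png

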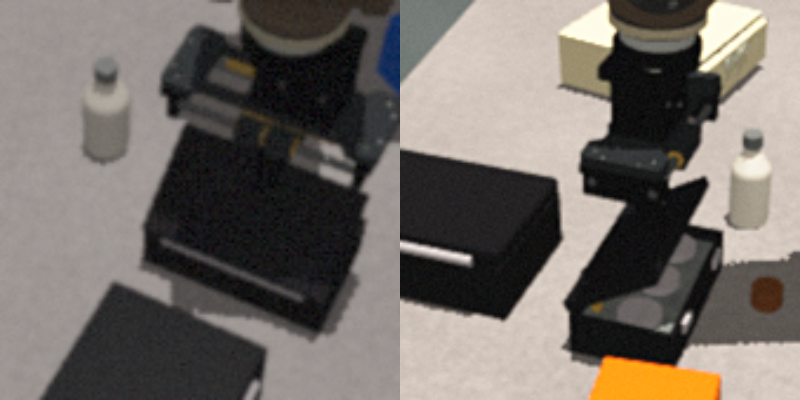

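Call:
arm_command(steps=[[[-0.7,0.09,-0.75,0],[-0.45,0.05,-0.65,0],[-0.4,0.05,-0.65,0],[-0.3,0.04,-0.7,0],[-0.2,0.03,-0.7,0]]])

```text
time_s: 8.55
eef_pos: [0.523, 0.192, 0.0641]
tool_rot: [-0.051, 0.714, -0.046, -0.697]
contact_force: [1.8, 0.4, -0.8]
finger_gap: 0.0009
```

```bash
python3 look.py s9
```

```text
(no output)
```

View pics/s9.png

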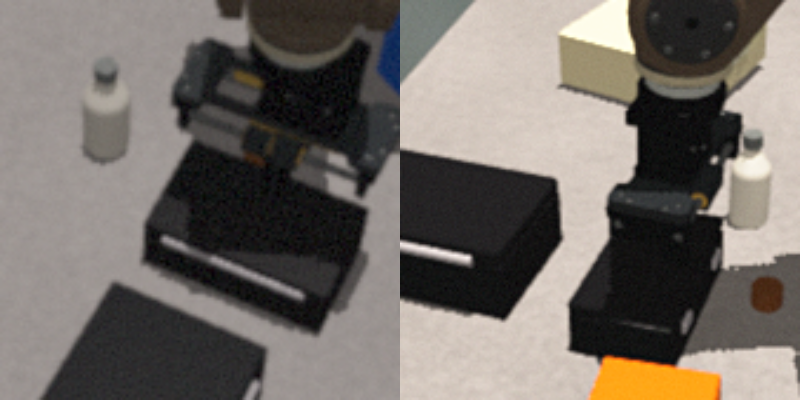

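Nearly shut. Press down in small rows until the stop is felt.

Call:
arm_command(steps=[[[0,0,-0.3,0],[0,0,-0.3,0],[0,0,-0.2,0]]])

```text
time_s: 8.95
eef_pos: [0.5228, 0.192, 0.0571]
tool_rot: [-0.051, 0.713, -0.046, -0.697]
contact_force: [-12.3, -3.3, 44.7]
finger_gap: 0.0006
```

Call:
arm_command(steps=[[[0,0,0.5,0],[0,0,1.5,0],[0,0,4,0],[0,0,5,0],[0,0,5,0],[-1,-1,5,0],[-2,-5,0,0],[-2,-5,0,0],[-1,-5,0,0],[-1,-5,0,0],[0,0,0,0]]])

```text
time_s: 10.05
eef_pos: [0.453, -0.0149, 0.2735]
tool_rot: [-0.049, 0.716, -0.045, -0.695]
contact_force: [-0.1, 0.8, -0.5]
finger_gap: 0.0008
```

```bash
python3 - <<'E'
from h import *
import cv2
a=robot.get_image('scene');b=robot.get_image('side')
cv2.imwrite('pics/f1.png',a);cv2.imwrite('pics/f2.png',b)
cv2.imwrite('pics/f3.png',np.hstack([cv2.resize(b[170:280,180:310],(400,338)),cv2.resize(a[150:260,230:360],(400,338))]))
print(robot.state()['time_s'],robot.state()['contact_force'])
E
```

```text
10.15 [ 0.12335586  0.29153865 -0.36556371]
```

View pics/f3.png

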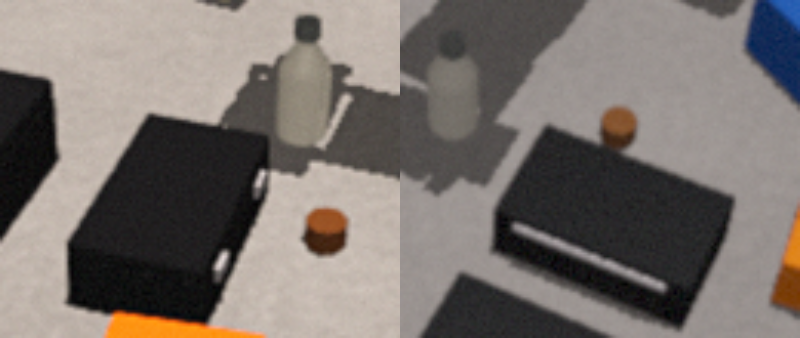

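View pics/f2.png

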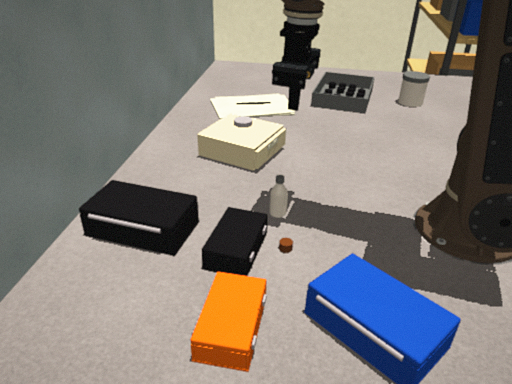

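```bash
python3 -c "
from workcell import robot
print(robot.finish_job())"
```

```text
the job is handed in; nothing more can be done
None
```

The drawer is pushed home and the lid of the small black case is shut. The job was handed in about 10 s into the 51 s allowed, and no verdict was reported.

- **Drawer:** I pushed the front with the shut fingertips until it met its stop, at about 16 N. After I backed off, the pictures showed it flush with the cabinet.
- **Lid:** I pushed it over from behind in an arc, then down onto its stop. That last press read about 45 N, under the 60 N limit but harder than I meant.
- **Last pictures:** They show the lid flat on the case. The case, puck, bottle and block are where they were in the picture, to within about a pixel by eye. The gripper was well clear and read no contact.
- **Disagreements:** Positions found from the scene and side cameras differed by about 8 mm, and by up to about 17 mm for the bottle. I therefore relied on the force readings for the final pushes. I did not measure the final drawer gap or lid angle in numbers; they were judged from the stop forces and the pictures.

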